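# Hold the desk phone's recessed reset button down with the reset stylus

### The arm

A 6-joint arm with a two-finger parallel gripper is mounted at the origin on the work surface. World frame = base frame: x ahead of the robot, y to its left, z up, the work surface at z = 0. Lengths are in m, angles in rad, forces in N, time in s.
With the tool pointing down it reaches from about 0.35 to 0.8 m from the base axis. Payload 7.3 kg.
Tool frame: the origin (TCP) lies on the centre line of the jaws, within the pads' length; the fingertips stand 11 mm ahead of it and the grasp point (between the pads) lies 8 mm behind it (nose_length is the distance from the TCP to the fingertips, in m); z points along the fingers, x is the direction in which the jaws open and shut, and the axes are right-handed (so a half turn about z gives the same grasp; the last joint's range is limited). The gripper opens to 85 mm and grips with 20 to 120 N. Pads are 22 mm wide; open, the fingers measure 114 mm over their backs; the gripper's body (76 mm by 85 mm) begins 54 mm behind the grasp point. The pads swing forward as they close: fully open they stand 13 mm farther back than shut.
Start: joints at [-1.312, 0.342, 1.524, -0, 1.275, -0.146], TCP at [0.207, -0.483, 0.242] pointing down, gripper open.
Joint ranges: [-2.53, 2.53], [-0.77, 2.02], [0.04, 2.7], [-1, 4.14], [0.28, 2.66], [-3.11, 3.11]. Speed limits (rad/s): [2.57, 2.57, 3.14, 3.14, 3.14, 3.14].

### API

Orientations are given as [roll, pitch, yaw] about the fixed x, y, z axes, in that order (R = Rz(yaw) Ry(pitch) Rx(roll)).
In Python, from plant import * gives the robot as it stands. The module is installed in compiled form; this text tells all that it offers.
- The arm moves only by the tool drive_tool, never from a script. Its argument "series" is a list of rows, each an object with "gripper": the finger opening in m, from 0 to 0.0854; "travel": the shift along the tool's x, y, z in m, a list of three; "turn": the turn about the tool's z in degrees. A call has 1 to 10 rows; each row shifts and turns the commanded pose from where the row before left it, along the tool's axes as they then stand; what a row does not reach is not made up. A row lasts 1/8 s, in which the tool goes at most 62.5 mm and 10.7 degrees, less where a joint would pass 70% of its speed; a pose out of reach is approached as far as the arm can. A call is refused whole if a number of a shift passes 0.0625 or a number of a turn 10.7, either way. A call with a gripper value outside its range is refused whole. The fingers move at their own pace and stop on an object; "squeeze" is the grip in N (left out, the last holds). Time passes only in rows, so rows that do not move let the fingers close. It gives the time, the measured TCP pose, the force and the opening at its end, in the units of the state.
- sense(): the state, without advancing time (a new reading comes with each control period).
- snapshot(name): name is "side" or "top" or "wrist"; returns a dict with "image" (480x640x3 uint8, red, green, blue), "z_map" (480x640 float32, m along the optical axis (not along the pixel's ray), 0 where there is no reading), "camera_matrix" (3x3 intrinsics, pixels), "distortion" ([k1, k2, p1, p2, k3] as OpenCV has them; the pictures are not rectified), "camera_from_world" (4x4, takes a point from world to camera coordinates). Camera axes: x right, y down, z forward; pixel columns grow to the right and rows downward; lengths in m; the calibration is good to about 2 mm. A picture is of the moment at which its call begins.
- finish_job(): hands the job in, once; it reports no verdict.
Trained networks look in the newest picture that a camera, given by its name, has taken for a name from the list of things; names that differ only in an ending like _2 or _b are one class to them, and where a whole thing is asked for, a point or a joint stands for the part that bears it (a point fixed in the world has none). Each returns a list of dicts, best first, with "conf" (0 to 1); they miss things now and then, are a little off and sometimes report something else, mostly with a low value. They report only what shows in the picture. A call takes as long as a camera call.
- trace(camera, name): "pixels" (480x640 bool, what is visible of it).
- place_of(camera, name): "point" ([x, y, z] in m, in world coordinates, good to about 4 mm: a listed point, or the origin of a listed thing).
The state is a dict: "time": time; "qpos": joint angles; "joint_vel": joint speeds; "effort": joint torques, N m; "position": TCP position; "tcp_rot": TCP orientation; "ft_force": force on the tool from outside, world axes, zero at the start; "moment": the same for the moment, N m; "finger_gap": finger opening in m.
Only numpy, scipy, OpenCV 4.12 (cv2) and the standard library are available. Lean on these libraries where they do the work, as an engineer would, in place of code of your own. Each camera call takes 0.05 s, during which the arm holds its last target.

### The job

The clinic's desk telephone has frozen: take the yellow-handled reset stylus out of the pen block, reach its steel tip through the red-ringed hole in the top of the telephone, and gently press the recessed red reset button all the way down. Finish while still holding the stylus in the gripper with the button held fully down; do not put it down or let go. Leave the handset on its cradle and the two marker pens and the mug where they are.

Things in the scene. Friction and masses are not known exactly. Their poses are not given: they have to be found in the camera images.
- stylus: Stylus standing upright, tip down, in one of the pen block's three holes (which one varies), 140 mm long, 35 g, loose. From the tip up: straight steel shaft 6 mm thick, 70 mm long, hidden in the hole; then a round straight yellow handle 16 mm thick, 70 mm long, its shoulder resting on the block's top. Origin: centre of the tip's end (5 mm above the desk at first); z up along the stylus.
- stylus_handle (a point): Middle of the stylus's yellow handle, on its axis, 105 mm above the tip.
- stand: Grey pen block, fixed to the desk, 56 mm (x) by 180 mm (y) by 75 mm high. Three upright through holes 9 mm in diameter, in a row along its y axis at y = -60, 0 and +60 mm. Origin: centre of its underside; z up. It may stand on either side of the telephone.
- phone: Cream desk telephone, fixed, level, 200 x 200 mm. Origin: centre of underside; x to its rear edge (away from the robot at yaw 0), y to the handset side, z up. Level rear deck 62 mm high (x 30 to 95, y -100 to 30 mm) with display and red-ringed hole; in front of it a keypad slopes down. The handset lies along x at y above 30 mm, its top 89 mm above the desk.
- well_mouth (a point): Centre of the mouth of the red-ringed upright hole, at the deck surface: x = 65, y = -65, z = 62 mm of the telephone. Hole 14 mm in diameter, slightly chamfered. The unpressed red button lies 22 mm below the mouth and fills the whole bottom, so a tip anywhere in the hole meets it.
- reset_button (a joint): Spring travel of the red reset button in m: 0 unpressed, 0.005 fully down (top then 27 mm below the mouth). It moves straight down; it starts to give at 0.7 N and is fully down at 4.2 N, and springs back when let go.
- handset: Cream telephone handset, 184 by 48 by 44 mm, 180 g, loose, lying on the cradle on the telephone's left (+y) side. Origin: centre of its underside. Not to be disturbed.
- marker_a: White marker pen with a blue top end, same outline as the stylus (handle part 16 mm in diameter, 70 mm high above the block), standing in another hole of the block. Origin: its lower end, 5 mm above the desk. Not to be disturbed.
- marker_b: Black marker pen, same outline, standing in the remaining hole of the block. Origin: its lower end. Not to be disturbed.
- mug: Blue ceramic mug, 80 mm in diameter, 90 mm high, loose on the desk beyond the telephone and the block. Origin: centre of its underside. Not to be disturbed.

How it is judged:
On the way:
1. the stylus is held in the gripper with its tip lifted clear out of the pen block (contact force between the fingers and stylus above 1 N and z of stylus in the frame of stand above 0.08 m), for 0.2 s.
At the end, for the whole second after the job is handed in: Button at least 4.2 of 5 mm down; stylus tip within 8 mm of the hole's axis and 22 mm or more below its mouth, pushing on the telephone with over 1.5 N and gripped with over 1 N; handset and markers within 15 mm, mug within 20 mm of their starts (value of joint reset_button above 0.0042 m and z of stylus in the frame of well_mouth below -0.022 m and horizontal distance between stylus and well_mouth below 0.008 m and contact force between stylus and phone above 1.5 N and contact force between the fingers and stylus above 1 N and distance of each of handset, marker_a, marker_b from where it was at the start of the episode below 0.015 m and distance of mug from where it was at the start of the episode below 0.02 m); the arm keeps its last pose, push and grip.
It fails at once if the handset, a marker or the mug is disturbed (moved more than 15 mm, the mug 20 mm) (distance of any of handset, marker_a, marker_b from where it was at the start of the episode above 0.015 m or distance of mug from where it was at the start of the episode above 0.02 m).
It fails at once if the stylus is jammed against the telephone with more than 40 N (contact force between stylus and phone above 40 N).
It also fails if it takes over 42 s, if anything falls off the work surface, if the arm or the gripper's body presses on something with over 40 N, if the wrist force passes 120 N, or if a joint passes its speed limit or range.

## Working session

There is one attempt and no reset: what is moved stays moved. The work goes in short steps, Python scripts to look and compute and a tool call to move; the robot and the scene stay as the last step left them, time stands still between calls to the robot, and variables do not carry over. Pictures are saved under pics/ and viewed, and the job is handed in when it is done.

Besides the shell and the picture viewer there is one more tool, called by a JSON object that holds its "method" and its "body", one argument or row to a line. drive_tool: Moves the arm, as the interface text tells. Its arguments: {"type":"object","properties":{"series":{"type":"array"},"squeeze":{"type":"number"}},"required":["series"]}

```bash
ls; mkdir -p pics; cat > h.py <<'E'
from plant import *
import numpy as np, cv2
def save(s,n):
    cv2.imwrite('pics/'+n+'.png', s['image'][:,:,::-1])
def topix(s,P):
    P=np.atleast_2d(P).astype(float); T=s['camera_from_world']
    r,_=cv2.Rodrigues(T[:3,:3]); 
    return cv2.projectPoints(P,r,T[:3,3],s['camera_matrix'],np.array(s['distortion'],float))[0][:,0]
def world(s,uv,z=None):
    # depth-based world points for pixels (u,v)
    uv=np.atleast_2d(uv).astype(float)
    n=cv2.undistortPoints(uv[:,None],s['camera_matrix'],np.array(s['distortion'],float))[:,0]
    d=s['z_map'][uv[:,1].astype(int),uv[:,0].astype(int)] 
    c=np.c_[n*d[:,None],d]; T=np.linalg.inv(s['camera_from_world'])
    return c@T[:3,:3].T+T[:3,3]
def rayz(s,uv,z):
    uv=np.atleast_2d(uv).astype(float)
    n=cv2.undistortPoints(uv[:,None],s['camera_matrix'],np.array(s['distortion'],float))[:,0]
    T=np.linalg.inv(s['camera_from_world']); o=T[:3,3]; d=np.c_[n,np.ones(len(n))]@T[:3,:3].T
    return o+d*((z-o[2])/d[:,2])[:,None]
E
python3 - <<'E'
from h import *
np.set_printoptions(precision=4,suppress=True)
print(sense())
for c in ['top','side','wrist']:
    s=snapshot(c); save(s,c+'0')
    T=np.linalg.inv(s['camera_from_world']); print(c,T[:3,3],T[:3,2])
    for n in ['stylus','stylus_handle','stand','phone','well_mouth','handset','marker_a','marker_b','mug']:
        print(c,n,[(np.round(r['point'],4),round(r['conf'],2)) for r in place_of(c,n)[:3]])
E
```

```text
pics
{'time': 0.0, 'qpos': array([-1.312 ,  0.3427,  1.5251, -0.    ,  1.2754, -0.146 ]), 'joint_vel': array([ 0.0013, -0.0008,  0.0011,  0.0009, -0.0007,  0.001 ]), 'effort': array([  0.0001, -43.3674, -24.6013,  -0.0001,   0.0077,  -0.    ]), 'position': array([ 0.2067, -0.4822,  0.2416]), 'tcp_rot': array([-3.1414,  0.0016, -1.166 ]), 'ft_force': array([ 0.5901, -0.248 ,  0.6678]), 'moment': array([ 0.0165,  0.009 , -0.0325]), 'finger_gap': 0.08524502879033159}
top [ 0.5542 -0.0133  1.1057] [ 0.0599  0.032  -0.9977]
top stylus [(array([ 0.4805, -0.2345,  0.0071]), 0.43)]
top stylus_handle [(array([ 0.4803, -0.2417,  0.1066]), 0.66)]
top stand [(array([ 0.4808, -0.1772,  0.    ]), 0.57), (array([0.5848, 0.1022, 0.0634]), 0.17)]
top phone [(array([0.5204, 0.162 , 0.002 ]), 0.89)]
top well_mouth [(array([0.583 , 0.1031, 0.0666]), 0.92), (array([ 0.4774, -0.1768,  0.0021]), 0.53)]
top handset [(array([0.509 , 0.2253, 0.0453]), 0.88), (array([ 0.4836, -0.2342,  0.0042]), 0.54)]
top marker_a [(array([ 0.4813, -0.1121,  0.0053]), 0.68), (array([ 0.4834, -0.1771,  0.0082]), 0.51), (array(
[... 192 characters left out ...]
rray([ 0.8132, -0.0437, -0.0009]), 0.6)]
side [ 0.5067 -0.7183  0.5927] [ 0.1323  0.8126 -0.5676]
side stylus []
side stylus_handle [(array([ 0.4776, -0.2361,  0.1104]), 0.9)]
side stand []
side phone [(array([0.5136, 0.1652, 0.0024]), 0.62), (array([ 0.813 , -0.0446, -0.0041]), 0.28)]
side well_mouth [(array([0.5814, 0.0983, 0.0616]), 0.86)]
side handset [(array([0.512 , 0.2235, 0.0419]), 0.59)]
side marker_a []
side marker_b []
side mug [(array([ 0.8154, -0.0452,  0.0005]), 0.61)]
wrist [ 0.2848 -0.4486  0.3751] [-0.3001 -0.1298 -0.945 ]
wrist stylus []
wrist stylus_handle []
wrist stand []
wrist phone []
wrist well_mouth []
wrist handset []
wrist marker_a []
wrist marker_b []
wrist mug []
```

View pics/top0.png

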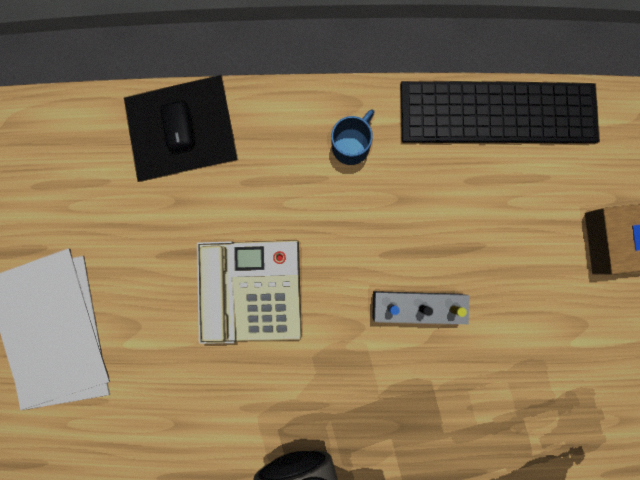

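View pics/side0.png

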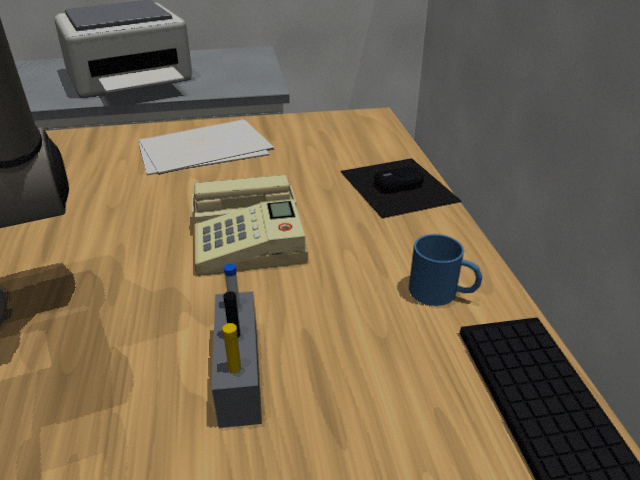

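The top view shows the stylus in the block's outermost hole on the robot's right (yellow, about px 462,312). The markers are at 395,310 and 427,310, the red-ringed hole at 279,257, and the mug at 351,140. Next I'll refine these positions.

```bash
python3 - <<'E'
from h import *
np.set_printoptions(precision=4,suppress=True)
from scipy import ndimage
for c in ['top','side']:
    s=snapshot(c); im=s['image'].astype(int); hsv=cv2.cvtColor(s['image'],cv2.COLOR_RGB2HSV)
    t=trace(c,'stylus_handle'); 
    if t:
        m=t[0]['pixels']; v,u=np.nonzero(m); print(c,'stylus',t[0]['conf'],m.sum(),u.mean(),v.mean())
        W=world(s,np.c_[u,v]); W=W[s['z_map'][v,u]>0]
        top=W[W[:,2]>0.141]; print('med',np.median(W,0),'zmax',np.percentile(W[:,2],95),'top', len(top), top.mean(0) if len(top) else 0)
        print('ends', topix(s,[[.4805,-.2385,.145],[.4805,-.2385,.075]]), u.min(),u.max(),v.min(),v.max())
    # red ring
    m=(hsv[...,1]>120)&((hsv[...,0]<8)|(hsv[...,0]>172))&(hsv[...,2]>80)
    l,n=ndimage.label(m); 
    for i in range(1,n+1):
        v,u=np.nonzero(l==i)
        if len(u)>20: print(c,'red',len(u),u.mean(),v.mean(), rayz(s,[[ (u.min()+u.max())/2,(v.min()+v.max())/2]],0.062), world(s,np.c_[u,v]).mean(0))
    # stand top points
    H,Wd=s['z_map'].shape; vv,uu=np.mgrid[0:H,0:Wd]
    P=world(s,np.c_[uu.ravel(),vv.ravel()]);
    k=(abs(P[:,2]-.075)<.004)&(abs(P[:,0]-.48)<.06)&(abs(P[:,1]+.177)<.12)
    r=cv2.minAreaRect(P[k,:2].astype(np.float32)*1000); print(c,'stand',k.sum(),r,P[k].mean(0))
    k=(P[:,2]>.05)&(abs(P[:,0]-.52)<.13)&(abs(P[:,1]-.16)<.13)&(P[:,2]<.07)
    r=cv2.minAreaRect(P[k,:2].astype(np.float32)*1000); print(c,'deck',k.sum(),r,np.median(P[k,2]))
s=snapshot('top'); cv2.imwrite('pics/topz.png',cv2.resize(s['image'][230:350,180:500,::-1],None,fx=2.5,fy=2.5,interpolation=cv2.INTER_CUBIC))
E
```

```text
top red 68 279.6617647058824 256.2352941176471 [[0.5832 0.0987 0.062 ]] [0.583  0.0994 0.0523]
top stand 2286 ((481.7535400390625, -174.9422607421875), (179.6930389404297, 56.989723205566406), 88.24475860595703) [ 0.482  -0.1719  0.0753]
top deck 4368 ((514.366943359375, 163.30899047851562), (200.0982208251953, 200.89642333984375), 1.4813867807388306) 0.060735769094246606
side stylus 0.87 642 231.7289719626168 347.49532710280374
med [ 0.4817 -0.2427  0.1169] zmax 0.14476727111448534 top 124 [ 0.4816 -0.2384  0.1441]
ends [[228.3781 328.1376]
 [233.6606 368.9809]] 223 240 324 372
side red 21 287.76190476190476 227.57142857142858 [[0.5859 0.0938 0.062 ]] [0.5884 0.0959 0.0592]
side stand 3014 ((483.6913757324219, -177.26837158203125), (182.84963989257812, 56.818721771240234), 87.71235656738281) [ 0.4842 -0.1952  0.0736]
side deck 2977 ((516.5961303710938, 158.8390350341797), (198.6593017578125, 204.2945098876953), 1.6000697612762451) 0.05929568122979967
```

View pics/topz.png

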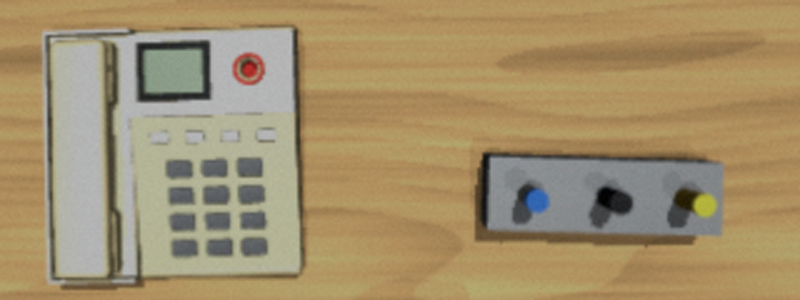

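{"method": "drive_tool", "body": {
  "series": [
    {"gripper":0.085,"travel":[0,0,0],"turn":-10},
    {"gripper":0.085,"travel":[0,0,0],"turn":-10},
    {"gripper":0.085,"travel":[0,0,0],"turn":-10},
    {"gripper":0.085,"travel":[0,0,0],"turn":-10},
    {"gripper":0.085,"travel":[0,0,0],"turn":-10},
    {"gripper":0.085,"travel":[0,0,0],"turn":-10},
    {"gripper":0.085,"travel":[0,0,0],"turn":-6.8},
    {"gripper":0.085,"travel":[0,0,0],"turn":0}
  ],
  "squeeze": 50
}}

```text
time: 2.75
position: [0.2068, -0.4826, 0.2423]
tcp_rot: [3.141, -0.0, -0.001]
ft_force: [-0.1, 0.9, 0.1]
finger_gap: 0.0849
```

{"method": "drive_tool", "body": {
  "series": [
    {"gripper":0.085,"travel":[0.034,-0.031,0],"turn":0},
    {"gripper":0.085,"travel":[0.034,-0.031,0],"turn":0},
    {"gripper":0.085,"travel":[0.034,-0.031,0],"turn":0},
    {"gripper":0.085,"travel":[0.034,-0.031,0],"turn":0},
    {"gripper":0.085,"travel":[0.034,-0.031,0],"turn":0},
    {"gripper":0.085,"travel":[0.034,-0.031,0],"turn":0},
    {"gripper":0.085,"travel":[0.034,-0.031,0],"turn":0},
    {"gripper":0.085,"travel":[0.036,-0.029,0],"turn":0},
    {"gripper":0.085,"travel":[0,0,0],"turn":0}
  ]
}}

```text
time: 3.88
position: [0.4825, -0.2346, 0.2421]
tcp_rot: [-3.141, -0.0, 0.001]
ft_force: [0.9, 0.3, -0.5]
finger_gap: 0.0848
```

```bash
python3 - <<'E'
from h import *
np.set_printoptions(precision=4,suppress=True)
print(sense()['position'],sense()['tcp_rot'],sense()['qpos'])
s=snapshot('wrist'); save(s,'wrist1')
t=trace('wrist','stylus_handle')
for r in t[:2]:
    m=r['pixels']; v,u=np.nonzero(m); W=world(s,np.c_[u,v]); W=W[s['z_map'][v,u]>0]
    print(r['conf'],m.sum(),u.mean(),v.mean(),np.median(W,0)); tp=W[W[:,2]>.141]; print(len(tp),tp.mean(0) if len(tp) else 0)
hsv=cv2.cvtColor(s['image'],cv2.COLOR_RGB2HSV); m=(hsv[...,0]>20)&(hsv[...,0]<34)&(hsv[...,1]>200)&(hsv[...,2]>120)
print(place_of('wrist','stylus_handle')[:2]); p=sense()['position']
print(topix(s,[p,[.4805,-.2365,.145],[.4805,-.2365,.075]]))
E
```

```text
[ 0.4825 -0.2346  0.2421] [-3.1413 -0.0004  0.0014] [-0.5957  0.3632  1.4929  0.0005  1.2853 -0.5972]
0.88 986 314.64908722109533 241.5476673427992 [ 0.4809 -0.2303  0.1441]
529 [ 0.4807 -0.2345  0.1464]
[{'point': [0.4803, -0.2346, 0.1095], 'conf': 0.95}]
[[311.4126 338.4331]
 [314.0043 254.2775]
 [314.7734 224.6153]]
```

View pics/wrist1.png

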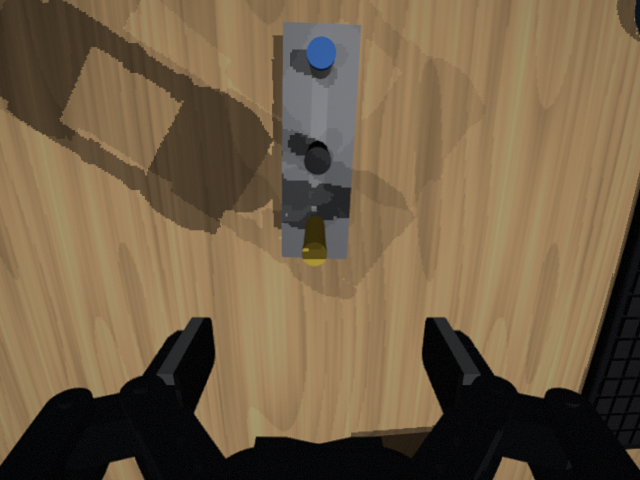

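The wrist view shows the yellow handle top at px (314,255), centred between the jaws. The fingers open along x, well clear of the black marker at (317,157). I'll descend and grip.

{"method": "drive_tool", "body": {
  "series": [
    {"gripper":0.085,"travel":[-0.002,0.001,0.03],"turn":0},
    {"gripper":0.085,"travel":[0,0,0.03],"turn":0},
    {"gripper":0.085,"travel":[0,0,0.03],"turn":0},
    {"gripper":0.085,"travel":[0,0,0.02],"turn":0},
    {"gripper":0.085,"travel":[0,0,0.02],"turn":0},
    {"gripper":0.085,"travel":[0,0,0],"turn":0}
  ]
}}

```text
time: 4.78
position: [0.4772, -0.2382, 0.1112]
tcp_rot: [-3.14, 0.003, -0.003]
ft_force: [-0.9, 0.0, 0.2]
finger_gap: 0.0853
```

{"method": "drive_tool", "body": {
  "series": [
    {"gripper":0.01,"travel":[0,0,0],"turn":0},
    {"gripper":0.01,"travel":[0,0,0],"turn":0},
    {"gripper":0.01,"travel":[0,0,0],"turn":0},
    {"gripper":0.01,"travel":[0,0,0],"turn":0},
    {"gripper":0.01,"travel":[0,0,0],"turn":0},
    {"gripper":0.01,"travel":[0,0,0],"turn":0},
    {"gripper":0.01,"travel":[0,0,0],"turn":0},
    {"gripper":0.01,"travel":[0,0,0],"turn":0}
  ]
}}

```text
time: 5.78
position: [0.479, -0.2377, 0.1126]
tcp_rot: [3.141, -0.001, -0.0]
ft_force: [-1.1, 0.5, 5.7]
finger_gap: 0.0148
```

```bash
python3 - <<'E'
from h import *
np.set_printoptions(precision=4,suppress=True)
q=sense(); print({k:q[k] for k in ['time','position','tcp_rot','ft_force','moment','finger_gap']})
s=snapshot('side'); save(s,'side2')
s=snapshot('wrist'); save(s,'wrist2')
E
```

```text
{'time': 5.775, 'position': array([ 0.479 , -0.2377,  0.1126]), 'tcp_rot': array([ 3.1412, -0.0005, -0.0001]), 'ft_force': array([-1.0919,  0.5139,  5.714 ]), 'moment': array([ 0.0782,  0.1216, -0.0021]), 'finger_gap': 0.014818357535818916}
```

View pics/side2.png

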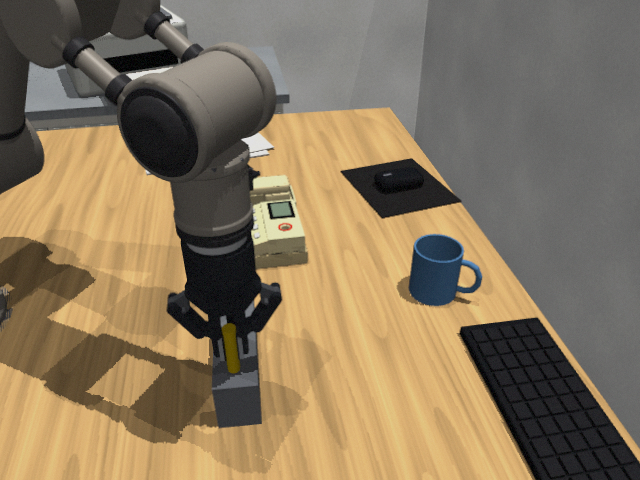

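The side view shows the fingers closed around the yellow handle near px (232,345). I'll check the wrist picture before lifting.

View pics/wrist2.png

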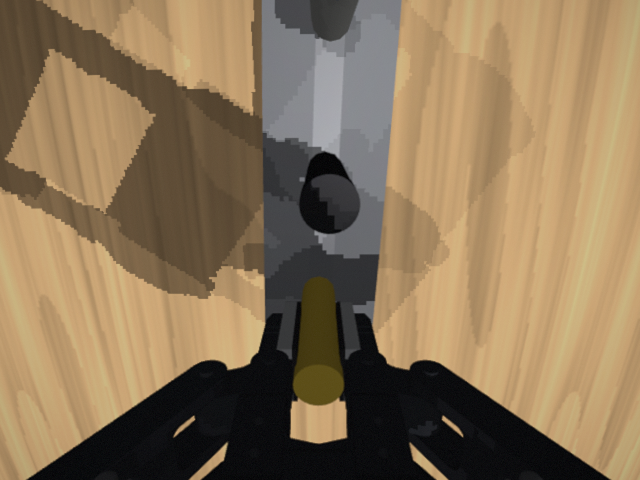

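{"method": "drive_tool", "body": {
  "series": [
    {"gripper":0.01,"travel":[0,0,-0.01],"turn":0},
    {"gripper":0.01,"travel":[0,0,-0.015],"turn":0},
    {"gripper":0.01,"travel":[0,0,-0.02],"turn":0},
    {"gripper":0.01,"travel":[0,0,-0.025],"turn":0},
    {"gripper":0.01,"travel":[0,0,-0.025],"turn":0},
    {"gripper":0.01,"travel":[0,0,-0.025],"turn":0},
    {"gripper":0.01,"travel":[0,0,0],"turn":0},
    {"gripper":0.01,"travel":[0,0,0],"turn":0},
    {"gripper":0.01,"travel":[0,0,0],"turn":0}
  ]
}}

```text
time: 7.0
position: [0.4783, -0.2373, 0.2312]
tcp_rot: [-3.14, 0.002, -0.0]
ft_force: [-0.3, -0.7, -0.6]
finger_gap: 0.0149
```

```bash
python3 - <<'E'
from h import *
np.set_printoptions(precision=4,suppress=True)
q=sense(); print({k:q[k] for k in ['time','position','tcp_rot','ft_force','moment','finger_gap']})
p=q['position']
for c in ['side','wrist']:
    s=snapshot(c); save(s,c+'3')
    print(c,[(np.round(r['point'],4),round(r['conf'],2)) for r in place_of(c,'stylus')[:2]],[(np.round(r['point'],4),round(r['conf'],2)) for r in place_of(c,'stylus_handle')[:2]])
    print(topix(s,[[p[0],p[1],p[2]-.107],[p[0],p[1],p[2]]]))
E
```

```text
{'time': 7.0, 'position': array([ 0.4783, -0.2373,  0.2312]), 'tcp_rot': array([-3.1404,  0.0018, -0.0002]), 'ft_force': array([-0.3212, -0.676 , -0.5715]), 'moment': array([ 0.0016, -0.0083,  0.0057]), 'finger_gap': 0.014912759101796293}
side [(array([ 0.4767, -0.2372,  0.1257]), 0.86)] [(array([ 0.4751, -0.2371,  0.2268]), 0.94)]
[[228.1321 340.2903]
 [218.9341 269.506 ]]
wrist [(array([ 0.4787, -0.2334,  0.128 ]), 0.71)] [(array([ 0.4806, -0.2317,  0.2286]), 0.7)]
[[316.9849 246.2041]
 [316.1566 332.5525]]
```

View pics/side3.png

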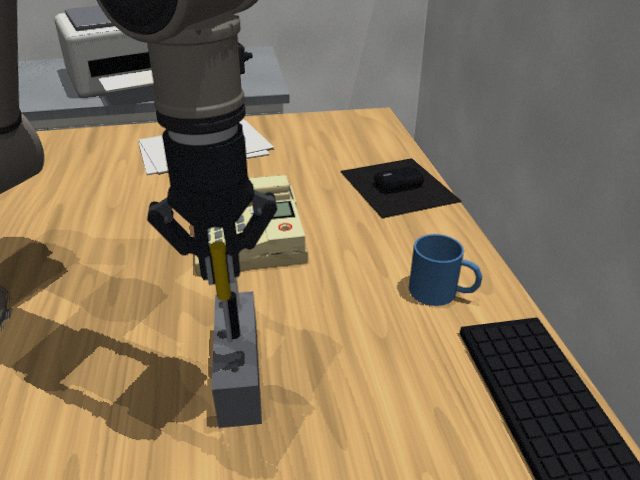

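View pics/wrist3.png

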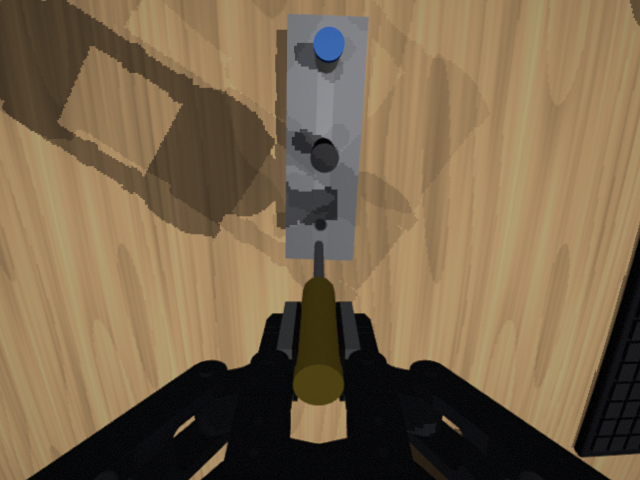

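The stylus is out, with its tip at px (319,242) in the wrist view. I'll raise it above the marker tops and carry it over the telephone.

{"method": "drive_tool", "body": {
  "series": [
    {"gripper":0.01,"travel":[0,0,-0.03],"turn":0},
    {"gripper":0.01,"travel":[0,0,-0.03],"turn":0},
    {"gripper":0.01,"travel":[0,0,0],"turn":0},
    {"gripper":0.01,"travel":[0.01,-0.03,0],"turn":0},
    {"gripper":0.01,"travel":[0.01,-0.04,0],"turn":0},
    {"gripper":0.01,"travel":[0.01,-0.04,0],"turn":0},
    {"gripper":0.01,"travel":[0.015,-0.04,0],"turn":0},
    {"gripper":0.01,"travel":[0.015,-0.04,0],"turn":0},
    {"gripper":0.01,"travel":[0.015,-0.04,0],"turn":0}
  ]
}}

```text
time: 8.43
position: [0.5538, -0.0062, 0.291]
tcp_rot: [-3.141, 0.002, -0.0]
ft_force: [0.6, 0.9, 0.0]
finger_gap: 0.0145
```

{"method": "drive_tool", "body": {
  "series": [
    {"gripper":0.01,"travel":[0.015,-0.04,0],"turn":0},
    {"gripper":0.01,"travel":[0.01,-0.04,0],"turn":0},
    {"gripper":0.01,"travel":[0.004,-0.024,0.02],"turn":0},
    {"gripper":0.01,"travel":[0,0,0.03],"turn":0},
    {"gripper":0.01,"travel":[0,0,0.02],"turn":0},
    {"gripper":0.01,"travel":[0,0,0],"turn":0},
    {"gripper":0.01,"travel":[0,0,0],"turn":0}
  ]
}}

```text
time: 9.3
position: [0.5831, 0.0963, 0.2226]
tcp_rot: [3.142, -0.0, -0.0]
ft_force: [0.4, -0.2, -0.2]
finger_gap: 0.0146
```

```bash
python3 - <<'E'
from h import *
np.set_printoptions(precision=4,suppress=True)
q=sense(); print({k:q[k] for k in ['time','position','tcp_rot','ft_force','moment','finger_gap']})
p=q['position']
for c in ['side','wrist','top']:
    s=snapshot(c); save(s,c+'4')
    for n in ['stylus','well_mouth','phone']:
        print(c,n,[(np.round(r['point'],4),round(r['conf'],2)) for r in place_of(c,n)[:2]])
    print(topix(s,[[p[0],p[1],p[2]-.107],[p[0],p[1],p[2]],[.583,.099,.062]]))
    if c!='top': 
        u,v=topix(s,[.583,.099,.062])[0].astype(int); u0,v0=max(u-100,0),max(v-75,0)
        cv2.imwrite(f'pics/{c}4z.png',cv2.resize(s['image'][v0:v0+150,u0:u0+200,::-1],None,fx=4,fy=4,interpolation=cv2.INTER_CUBIC)); print('crop',u0,v0)
E
```

```text
{'time': 9.3, 'position': array([0.5831, 0.0963, 0.2226]), 'tcp_rot': array([ 3.1415, -0.0005, -0.0002]), 'ft_force': array([ 0.378 , -0.1674, -0.1555]), 'moment': array([ 0.0075, -0.0268,  0.0226]), 'finger_gap': 0.014592362265437333}
side stylus [(array([0.5812, 0.0978, 0.1156]), 0.59)]
side well_mouth [(array([0.577 , 0.0982, 0.0591]), 0.94)]
side phone [(array([0.5163, 0.163 , 0.0004]), 0.78), (array([0.5123, 0.2244, 0.0467]), 0.48)]
[[283.7319 200.3066]
 [281.5592 143.1085]
 [284.5224 225.5604]]
crop 184 150
wrist stylus []
wrist well_mouth [(array([0.5835, 0.0999, 0.0615]), 0.63)]
wrist phone [(array([0.5129, 0.1621, 0.0016]), 0.8)]
[[316.7476 246.182 ]
 [316.4915 332.5741]
 [316.7143 221.1602]]
crop 216 146
top stylus []
top well_mouth []
top phone [(array([0.5215, 0.162 , 0.0013]), 0.71)]
[[277.6694 255.2818]
 [270.5361 253.432 ]
 [279.3299 256.1136]]
```

View pics/wrist4.png

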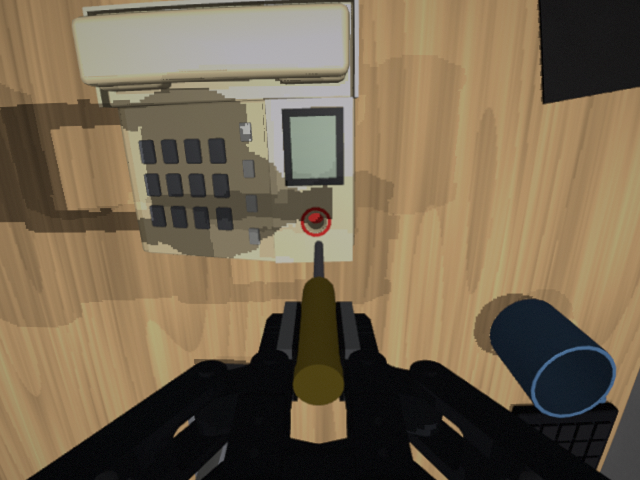

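View pics/side4z.png

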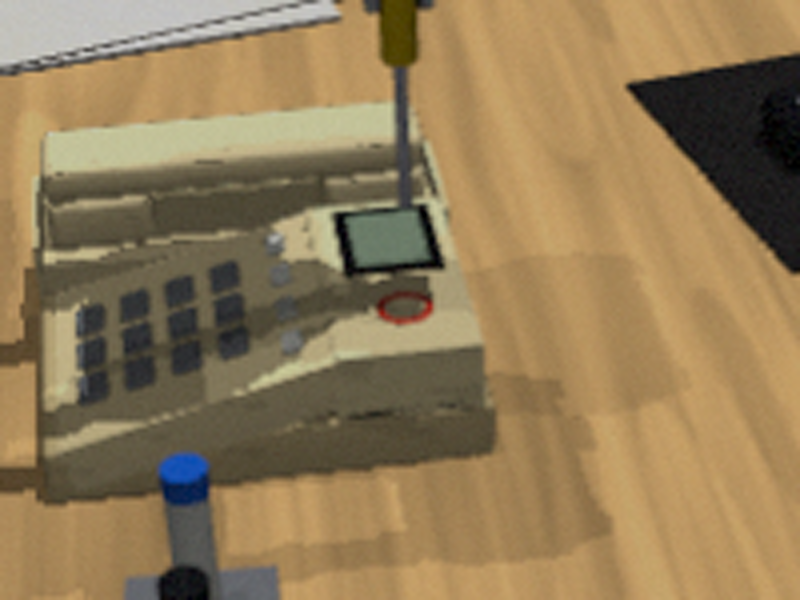

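The wrist view shows the tip at px (319,242) and the ring centre at (316,222). In the side crop the tip is at (405,208) and the ring at (405,306). I'll triangulate both.

```bash
python3 - <<'E'
from h import *
np.set_printoptions(precision=4,suppress=True)
from scipy.optimize import least_squares
w=snapshot('wrist'); s=snapshot('side')
cv2.imwrite('pics/wrist5z.png',cv2.resize(w['image'][190:300,250:400,::-1],None,fx=5,fy=5,interpolation=cv2.INTER_CUBIC))
def tri(a,b):
    f=lambda P: np.r_[topix(w,P)[0]-a, topix(s,P)[0]-b]
    r=least_squares(f,[.583,.099,.1]); return r.x,r.fun
print('tip',tri([319,242],[285.2,202]))
print('ring',tri([316,222],[285.2,226.5]))
for nm,c,px in [('w',w,[316,222]),('s',s,[285.2,226.5])]: print(nm,rayz(c,px,.062))
for c,px in [(w,[319,242]),(s,[285.2,202])]: print('tip z.1156',rayz(c,px,.1165))
hsv=cv2.cvtColor(w['image'],cv2.COLOR_RGB2HSV)
m=(hsv[...,1]>120)&((hsv[...,0]<8)|(hsv[...,0]>172))&(hsv[...,2]>60); m[:,:280]=0;m[:,350:]=0;m[:190]=0;m[250:]=0
v,u=np.nonzero(m); print(len(u),cv2.fitEllipse(cv2.convexHull(np.c_[u,v].astype(np.int32))))
E
```

```text
tip (array([0.5843, 0.0981, 0.111 ]), array([ 0.3125,  0.0257, -0.7828,  0.0572]))
ring (array([0.5822, 0.0981, 0.0605]), array([ 0.4794,  0.039 , -1.0442,  0.0648]))
w [[0.5818 0.0986 0.062 ]]
s [[0.5838 0.0957 0.062 ]]
tip z.1156 [[0.5841 0.1    0.1165]]
tip z.1156 [[0.5848 0.0887 0.1165]]
412 ((316.0339660644531, 221.84646606445312), (29.297657012939453, 30.619220733642578), 92.42890167236328)
```

View pics/wrist5z.png

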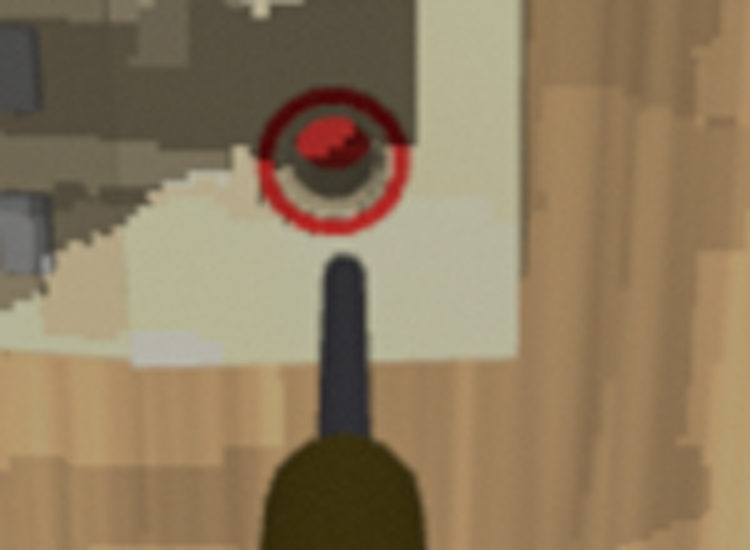

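{"method": "drive_tool", "body": {
  "series": [
    {"gripper":0.01,"travel":[-0.002,0,0.015],"turn":0},
    {"gripper":0.01,"travel":[0,0,0.015],"turn":0},
    {"gripper":0.01,"travel":[0,0,0.015],"turn":0},
    {"gripper":0.01,"travel":[0,0,0.002],"turn":0},
    {"gripper":0.01,"travel":[0,0,0],"turn":0},
    {"gripper":0.01,"travel":[0,0,0],"turn":0}
  ]
}}

```text
time: 10.75
position: [0.5813, 0.0964, 0.1759]
tcp_rot: [3.142, -0.001, -0.0]
ft_force: [0.2, -0.3, 1.2]
finger_gap: 0.0144
```

```bash
python3 - <<'E'
from h import *
np.set_printoptions(precision=4,suppress=True)
q=sense(); print({k:q[k] for k in ['time','position','tcp_rot','ft_force','moment','finger_gap']})
w=snapshot('wrist'); s=snapshot('side')
a=cv2.resize(w['image'][190:300,260:380,::-1],(600,550),interpolation=cv2.INTER_CUBIC)
cv2.imwrite('pics/wrist6z.png',a)
b=cv2.resize(s['image'][180:260,240:340,::-1],None,fx=6,fy=6,interpolation=cv2.INTER_CUBIC)
cv2.imwrite('pics/side6z.png',b)
E
```

```text
{'time': 10.75, 'position': array([0.5813, 0.0964, 0.1759]), 'tcp_rot': array([ 3.1416, -0.0013, -0.0001]), 'ft_force': array([ 0.2278, -0.3183,  1.1994]), 'moment': array([-0.0245,  0.0145,  0.0138]), 'finger_gap': 0.014387234078624075}
```

View pics/wrist6z.png

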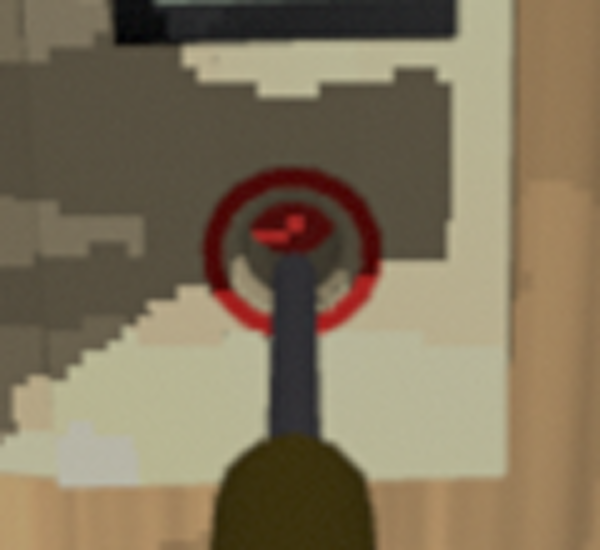

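View pics/side6z.png

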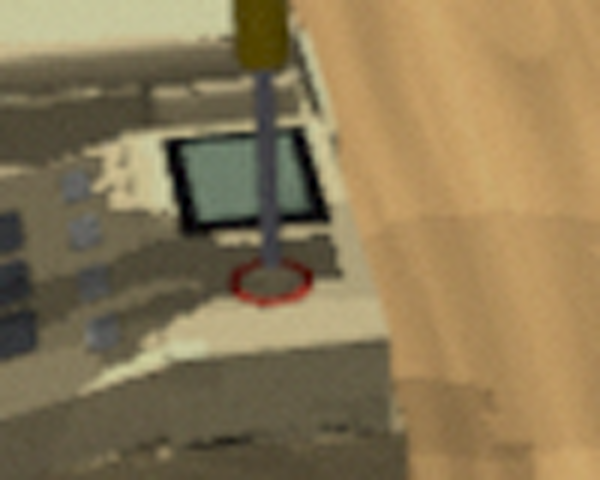

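The tip is centred on the ring in both views: wrist crop tip (295,260) against ring centre (292,250), side crop tip (270,265) against ring (272,283). I'll descend slowly into the hole.

{"method": "drive_tool", "body": {
  "series": [
    {"gripper":0.01,"travel":[0,0,0.004],"turn":0},
    {"gripper":0.01,"travel":[0,0,0.004],"turn":0},
    {"gripper":0.01,"travel":[0,0,0.004],"turn":0},
    {"gripper":0.01,"travel":[0,0,0],"turn":0},
    {"gripper":0.01,"travel":[0,0,0],"turn":0}
  ]
}}

```text
time: 11.48
position: [0.5809, 0.0964, 0.1633]
tcp_rot: [3.142, -0.0, -0.0]
ft_force: [0.3, 0.0, 0.4]
finger_gap: 0.0149
```

{"method": "drive_tool", "body": {
  "series": [
    {"gripper":0.01,"travel":[0,0,0.004],"turn":0},
    {"gripper":0.01,"travel":[0,0,0.004],"turn":0},
    {"gripper":0.01,"travel":[0,0,0.004],"turn":0},
    {"gripper":0.01,"travel":[0,0,0],"turn":0},
    {"gripper":0.01,"travel":[0,0,0],"turn":0}
  ]
}}

```text
time: 12.1
position: [0.5809, 0.0964, 0.1513]
tcp_rot: [3.142, -0.0, -0.0]
ft_force: [0.3, -0.5, -0.1]
finger_gap: 0.0148
```

```bash
python3 - <<'E'
from h import *
np.set_printoptions(precision=4,suppress=True)
q=sense(); print({k:q[k] for k in ['time','position','tcp_rot','ft_force','moment','finger_gap']})
w=snapshot('wrist'); s=snapshot('side')
a=cv2.resize(w['image'][190:300,260:380,::-1],(600,550),interpolation=cv2.INTER_CUBIC)
cv2.imwrite('pics/wrist7z.png',a)
E
```

```text
{'time': 12.1, 'position': array([0.5809, 0.0964, 0.1513]), 'tcp_rot': array([ 3.1415, -0.0001, -0.0001]), 'ft_force': array([ 0.2673, -0.4652, -0.1075]), 'moment': array([0.0546, 0.0647, 0.0249]), 'finger_gap': 0.014769493670227864}
```

View pics/wrist7z.png

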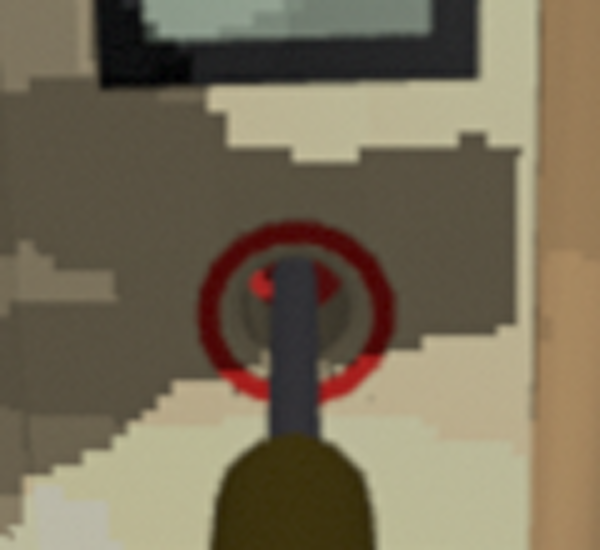

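The tip is inside the hole, over the red button, with no side force. Now I'll press gently in small steps.

{"method": "drive_tool", "body": {
  "series": [
    {"gripper":0.01,"travel":[0,0,0.002],"turn":0},
    {"gripper":0.01,"travel":[0,0,0.002],"turn":0},
    {"gripper":0.01,"travel":[0,0,0.001],"turn":0},
    {"gripper":0.01,"travel":[0,0,0],"turn":0},
    {"gripper":0.01,"travel":[0,0,0],"turn":0}
  ]
}}

```text
time: 12.82
position: [0.5809, 0.0964, 0.1464]
tcp_rot: [3.141, -0.0, -0.0]
ft_force: [0.6, 1.0, 0.6]
finger_gap: 0.0147
```

{"method": "drive_tool", "body": {
  "series": [
    {"gripper":0.01,"travel":[0,0,0.001],"turn":0},
    {"gripper":0.01,"travel":[0,0,0.001],"turn":0},
    {"gripper":0.01,"travel":[0,0,0],"turn":0},
    {"gripper":0.01,"travel":[0,0,0],"turn":0}
  ]
}}

```text
time: 13.32
position: [0.5809, 0.0964, 0.1444]
tcp_rot: [3.142, -0.0, -0.0]
ft_force: [-0.2, 0.5, 2.7]
finger_gap: 0.0142
```

{"method": "drive_tool", "body": {
  "series": [
    {"gripper":0.01,"travel":[0,0,0.001],"turn":0},
    {"gripper":0.01,"travel":[0,0,0],"turn":0},
    {"gripper":0.01,"travel":[0,0,0],"turn":0}
  ]
}}

```text
time: 13.7
position: [0.5809, 0.0964, 0.1434]
tcp_rot: [3.142, -0.0, -0.0]
ft_force: [0.0, -0.6, 3.7]
finger_gap: 0.0147
```

{"method": "drive_tool", "body": {
  "series": [
    {"gripper":0.01,"travel":[0,0,0.0005],"turn":0},
    {"gripper":0.01,"travel":[0,0,0],"turn":0},
    {"gripper":0.01,"travel":[0,0,0],"turn":0}
  ]
}}

```text
time: 14.08
position: [0.5809, 0.0964, 0.1428]
tcp_rot: [3.142, -0.0, -0.0]
ft_force: [0.3, 0.7, 4.2]
finger_gap: 0.0151
```

{"method": "drive_tool", "body": {
  "series": [
    {"gripper":0.01,"travel":[0,0,0.0005],"turn":0},
    {"gripper":0.01,"travel":[0,0,0],"turn":0},
    {"gripper":0.01,"travel":[0,0,0],"turn":0}
  ]
}}

```text
time: 14.45
position: [0.5809, 0.0964, 0.1425]
tcp_rot: [3.141, -0.0, -0.0]
ft_force: [-0.9, 0.6, 5.2]
finger_gap: 0.0146
```

{"method": "drive_tool", "body": {
  "series": [
    {"gripper":0.01,"travel":[0,0,0.0005],"turn":0},
    {"gripper":0.01,"travel":[0,0,0],"turn":0},
    {"gripper":0.01,"travel":[0,0,0],"turn":0}
  ]
}}

```text
time: 14.82
position: [0.581, 0.0964, 0.1424]
tcp_rot: [3.142, -0.001, -0.0]
ft_force: [-0.1, -0.4, 7.0]
finger_gap: 0.0147
```

The button has bottomed out: the force is rising sharply and TCP z has stopped at 0.1424. I'll add a small margin and check that it holds.

{"method": "drive_tool", "body": {
  "series": [
    {"gripper":0.01,"travel":[0,0,0.0005],"turn":0},
    {"gripper":0.01,"travel":[0,0,0],"turn":0},
    {"gripper":0.01,"travel":[0,0,0],"turn":0},
    {"gripper":0.01,"travel":[0,0,0],"turn":0},
    {"gripper":0.01,"travel":[0,0,0],"turn":0},
    {"gripper":0.01,"travel":[0,0,0],"turn":0}
  ]
}}

```text
time: 15.58
position: [0.5811, 0.0964, 0.1422]
tcp_rot: [3.142, -0.001, -0.0]
ft_force: [-2.3, -0.2, 8.9]
finger_gap: 0.0151
```

```bash
python3 - <<'E'
from h import *
np.set_printoptions(precision=4,suppress=True)
for i in range(4):
    w=snapshot('wrist'); q=sense(); print({k:q[k] for k in ['time','position','ft_force','finger_gap']})
s=snapshot('side'); save(s,'side8'); t=snapshot('top')
a=cv2.resize(w['image'][190:300,260:380,::-1],(600,550),interpolation=cv2.INTER_CUBIC)
cv2.imwrite('pics/wrist8z.png',a)
print(topix(w,[[.583,.099,.062]]))
for n in ['handset','mug','marker_a']:
    for c in ['side','top']: print(c,n,[(np.round(r['point'],4),round(r['conf'],2)) for r in place_of(c,n)[:3]])
E
```

```text
{'time': 15.625, 'position': array([0.5811, 0.0964, 0.1422]), 'ft_force': array([-2.1522,  0.082 ,  9.7575]), 'finger_gap': 0.015083981091491632}
{'time': 15.675, 'position': array([0.5811, 0.0964, 0.1422]), 'ft_force': array([-2.1225,  0.4823,  9.5827]), 'finger_gap': 0.01461462726519953}
{'time': 15.725, 'position': array([0.5811, 0.0964, 0.1422]), 'ft_force': array([-1.3466, -0.6579, 10.1369]), 'finger_gap': 0.014986673610921184}
{'time': 15.775, 'position': array([0.5811, 0.0964, 0.1422]), 'ft_force': array([-1.9908, -0.3215,  8.9368]), 'finger_gap': 0.014483951287767265}
[[320.0402 257.1126]]
side handset [(array([0.5143, 0.2254, 0.0468]), 0.65), (array([0.515 , 0.1671, 0.0002]), 0.35)]
top handset [(array([0.5115, 0.2268, 0.0448]), 0.88)]
side mug [(array([ 0.8135, -0.0427, -0.0014]), 0.66)]
top mug [(array([ 0.8147, -0.0427, -0.0009]), 0.74)]
side marker_a []
top marker_a [(array([ 0.4857, -0.1134,  0.0075]), 0.59), (array([ 0.4813, -0.1787,  0.0074]), 0.59)]
```

View pics/wrist8z.png

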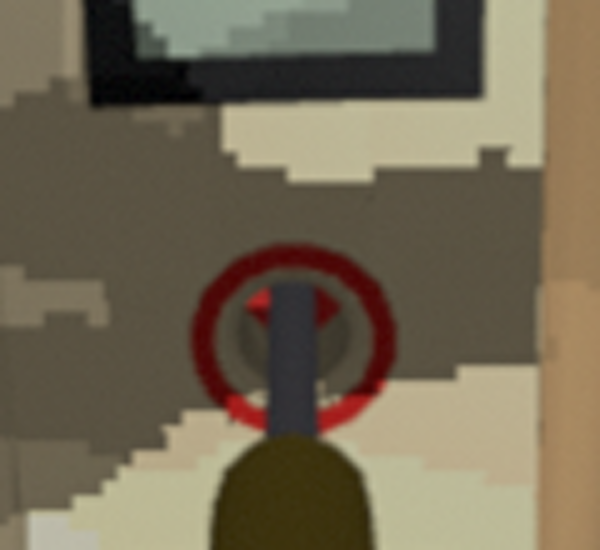

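View pics/side8.png

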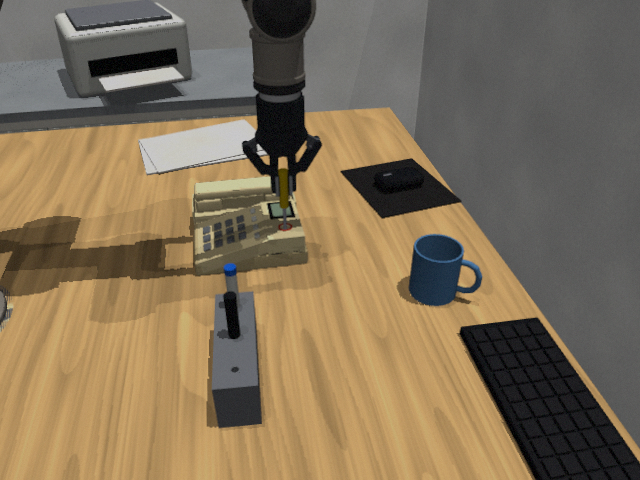

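The shaft sits centred in the ring and the push is steady at about 9.5 N. Markers, mug and handset haven't moved, so I'll hand in.

```bash
python3 -c "
from plant import *
print(finish_job()); q=sense(); print(q['time'],q['position'],q['ft_force'],q['finger_gap'])"
```

```text
the job is handed in; nothing more can be done
None
the job is handed in; nothing more can be done
```

I took the stylus from the block's hole on the robot's right, put its tip through the red-ringed hole and pressed the reset button down. I handed the job in at about 16 s, with the stylus still gripped and the button held down. No verdict was given.

**Button:** the push rose gently as the button moved, reaching 4.2 N, then climbed sharply while the tool stopped at z = 0.142 m. That fits the button being fully down. I can't read the button's travel directly, so this comes from the force and the height.

**Hold:** over the last four readings the push stayed at 9–10 N, with a side force of 1–2 N. The grip was set to 50 N. The finger gap read 14.5–15 mm on the 16 mm handle and stayed steady.

**Tip position:** before it went in, I measured the tip as centred on the ring to within about 2 mm. The last wrist picture shows the shaft inside the ring.

**Other objects:** the handset, the mug and one marker were found within about 6 mm of where they started, which is close to the detector's error. The detector did not tell the two markers apart, but both were in the block in the last picture.

**Checks that disagreed:** the side camera put the hole a few millimetres away from the top and wrist cameras, so I went by the wrist view.

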